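# Take a sauce bottle from the guarded rack and hold it ready over the bowl

## Robot

A 6-joint arm with a two-finger parallel gripper is mounted at the origin on a cart in front of the work surface, level with it; the furniture and walls round the work are solid. World frame = base frame: x ahead of the robot, y to its left, z up, the work surface at z = 0. Lengths are in mm, angles in degrees, forces in N, time in s.
With the tool pointing down it reaches from about 350 to 975 mm from the base axis. Payload 4.9 kg.
Tool frame: the origin (TCP) lies at the very end of the fingers, on their centre line; the grasp point (between the pads) lies 19 mm behind it; z points along the fingers, y is the line along which they close (so a half turn about z gives the same grasp; the last joint's range is limited). The gripper opens to 85 mm and grips with 20 to 120 N. Pads are 22 mm wide; open, the fingers measure 114 mm over their backs; the gripper's body (76 mm by 85 mm) begins 54 mm behind the grasp point. The pads swing forward as they close: fully open they stand 13 mm farther back than shut.
Start: joints at [64.859, 3.019, 92.412, -0, 84.569, -6.818], TCP at [196.475, 593.295, 231.304] pointing down, gripper open.
Joint ranges: [-172.51, 172.51], [-57.92, 126.97], [3.15, 148.05], [-58.71, 238.71], [5.1, 150.11], [-179.66, 179.66]. Speed limits (degrees/s): [147.25, 147.25, 180, 180, 180, 180].

## Interface

Orientations are given as a 3x3 rotation matrix whose columns are the frame's x, y, z axes.
In Python, from station import * gives the robot as it stands.
- The arm moves only by the tool step_arm, never from a script. Its argument "increments" is a list that holds one entry, the list of rows, each a list of 7 numbers: the closure, from 0 (fully open) to 1 (shut), then the shift along the tool's x, y, z scaled (see below), then the turn, a rotation vector about the tool's x, y, z scaled (see below). In form: [[[hand, tx, ty, tz, rx, ry, rz], ...]]. A call has 1 to 8 rows; each row shifts and turns the commanded pose from where the row before left it, along the tool's axes as they then stand; what a row does not reach is not made up. The controller multiplies each number of a shift by 30 mm and each number of a turn by 10 degrees. A row lasts 1/8 s, in which the tool goes at most 62.5 mm and 10.7 degrees, less where a joint would pass 70% of its speed; a pose out of reach is approached as far as the arm can. A call with a number of a shift or a turn outside -1 to 1 is refused whole. A call with a gripper value outside its range is refused whole. The fingers move at their own pace and stop on an object; the grip force is fixed at half the most. Time passes only in rows, so rows that do not move let the fingers close. It gives the time, the measured TCP pose, the force, the opening and the grip force at its end, in the units of the state.
- state(): the state, without advancing time (a new reading comes with each control period).
- get_image(name): name is "side" or "top" or "wrist"; returns a dict with "image" (420x560x3 uint8, red, green, blue), "fx", "fy", "cx", "cy" (pixels), "view" (4x4, takes a point from world to camera coordinates). Camera axes: x right, y down, z forward; pixel columns grow to the right and rows downward; lengths in mm; the calibration is good to about 2 mm. A picture is of the moment at which its call begins. There is no depth.
- sign_off(): hands the job in; it is judged then, once.
The state is a dict: "time": time; "q": joint angles; "joint_vel": joint speeds; "joint_efforts": joint torques, N m; "tool_pos": TCP position; "eef_rot": TCP orientation; "ft_force": force on the tool from outside, world axes, zero at the start; "wrist_torque": the same for the moment, N m; "grip_width": finger opening in mm; "grip_force": force on a finger pad.
Only numpy, scipy, OpenCV 4.12 (cv2) and the standard library are available. Lean on these libraries where they do the work, as an engineer would, in place of code of your own. Each camera call takes 0.05 s, during which the arm holds its last target. There are 200 camera calls.

## Task

Slide the clear guard of the sauce rack open, draw the yellow mustard bottle straight out of its hole, and slide the guard fully shut again while you keep hold of the bottle. Then tip the bottle so that its nozzle points down at a slant of about 45 degrees over the middle of the steel mixing bowl, a few centimetres above the rim, and finish the program still holding it there, clear of the bowl, ready to squeeze. Leave the dark pepper-sauce bottle, the timer and the bowl where they are.

Things in the scene. Friction and masses are not known exactly. Their poses are not given: they have to be found in the camera images.
- sauce_rack: Fixed stainless bottle rack, 250 deep (x) x 406 wide (y). Origin on the table under its middle; -x faces robot, +y left. Right half (y -203 to 0): two bays, open above, where bottles lie level, nozzle to -x; deck top z = 25. Left half (y 0 to 199, x -135 to 27): open tray (tape roll in it, top z = 73), rims z = 36, back rim 51. Behind the bays (x 40 to 113) a closed box 104 high.
- bay_left (a point): Centre of the left bay's round hole, 65 diameter, at rack (+40, -50), z = 60, in the upright front plate of the closed box. The bottle's rear 55 is in the hole, its body on two wires (tops at z = 36) from x = -62 back; it can only be drawn out along the rack's -x, by more than 55, before it can be lifted.
- bay_right (a point): The same for the right bay, at rack (+40, -150), z = 60.
- guard (a joint): Clear guard door sliding along the rack's y in a channel (rims z = 34): 0 m = shut (stop), in front of both bays; grows towards +y (robot's left); 0.19 = fully open, in front of the tray (stop). Starts 0 to 15 mm ajar. About 1.2 N friction, stays where left. Pane 198 wide (shut: rack y -200 to -2), 9 thick, at rack x = -122, top edge z = 100; shut, it is 15 in front of the nozzles.
- guard_tab (a point): Point 130 above the table in the black upright pull tab on the guard's top edge. The tab is 24 wide along the rack's y, 12 thick along x, from z = 103 (foot 44 wide below that) to z = 142; push it from either side or pinch it from above. Guard shut: rack (-122, -53); fully open: (-122, +137).
- mustard: Yellow squeeze bottle with a yellow cone nozzle, 197 long, round body 56 diameter for the first 140 from the base, then a cap with a cone nozzle; 0.25 kg. Origin at the centre of its base, z along the bottle from base to nozzle. It lies in one of the two bays, base at rack x = +94, nozzle towards the rack's -x.
- mustard_nozzle (a point): Tip of the mustard bottle's nozzle, on the bottle's axis, 197 from its base.
- pepper: Dark grey-brown squeeze bottle, 198 long, 55 diameter, origin at its base, z towards its nozzle; lies in the other bay. Bystander.
- mixing_bowl: Loose empty stainless steel mixing bowl on the table to the left of the rack, round, 209 across the rim, 95 high. Origin at the centre of its underside. The microwave and the shelf over it stand behind it, beyond about world x = 0.55 at y over 0.45: keep the raised end of the tipped bottle clear of them.
- bowl_rim (a point): Centre of the bowl's mouth at rim height, 95 above the table.
- timer: Red and white kitchen timer, 56 across, 37 high, standing in the tray at the left of the rack; top 62 above the table. Bystander.

How it is judged (in metres and radians):
On the way, in this order (a step that is already met when the one before it is completed fails the run):
1. the guard is slid open (value of joint guard above 0.08 m), for 0.1 s.
2. the mustard bottle is drawn clear of its hole, held in the fingers (x of mustard in the frame of sauce_rack below 0.035 m and contact force between the fingers and mustard above 0.5 N), for 0.1 s.
3. the guard is fully shut again while the bottle is held out of the rack (value of joint guard below 0.012 m and contact force between the fingers and mustard above 0.5 N and (x of mustard in the frame of sauce_rack below 0.035 m or z of mustard in the frame of sauce_rack above 0.12 m)), for 0.2 s.
At the end, for the whole second after the job is handed in: Bottle held, at rest, nozzle 25 to 70 degrees below level, its tip within 60 mm of the bowl centre seen from above and 10 to 120 mm above the rim, touching neither bowl nor rack; guard shut within 12 mm; bowl and pepper bottle within 30 mm, timer within 40 mm of their places (horizontal distance between mustard_nozzle and bowl_rim below 0.06 m and height (world z) of mustard_nozzle between 0.105 and 0.215 m and angle between mustard's own z axis and vertical between 2 and 2.79 rad and contact force between the fingers and mustard above 0.5 N and contact force between mustard and mixing_bowl below 0.2 N and contact force between mustard and sauce_rack below 0.2 N and linear speed of mustard below 0.03 m/s and value of joint guard below 0.012 m and distance of each of mixing_bowl, pepper from where it was at the start of the episode below 0.03 m and distance of timer from where it was at the start of the episode below 0.04 m); the arm keeps its last pose, push and grip.
It fails at once if the pepper bottle is shifted more than 30 mm (distance of pepper from where it was at the start of the episode above 0.03 m).
It fails at once if the bowl is shoved more than 30 mm (distance of mixing_bowl from where it was at the start of the episode above 0.03 m).
It fails at once if the timer is shifted more than 40 mm (distance of timer from where it was at the start of the episode above 0.04 m).
It also fails if it takes over 58 s, if anything falls off the work surface, if the arm or the gripper's body presses on something with over 40 N, if the wrist force passes 120 N, or if a joint passes its speed limit or range.

## Working session

There is one attempt and no reset: what is moved stays moved. The work goes in short steps, Python scripts to look and compute and a tool call to move; the robot and the scene stay as the last step left them, time stands still between calls to the robot, and variables do not carry over. Pictures are saved under pics/ and viewed, at most 11 in all, crops included, and the job is handed in when it is done.

Besides the shell and the picture viewer there is one more tool, called after "Request:" as a command line: name --argument value ..., lists and objects as JSON in quotes. step_arm: Moves the arm, as the interface text tells. Shifts and turns lie within -1 to 1; 1 stands for 30 mm of shift or 10 degrees of turn. Its arguments: {"type":"object","properties":{"increments":{"type":"array","items":{"type":"array","items":{"type":"array","items":{"type":"number","minimum":-1,"maximum":1}}}}},"required":["increments"]}

```bash
ls; mkdir -p pics; cat > h.py <<'E'
from station import *
import numpy as np, cv2
def snap(n,f):
    d=get_image(n); cv2.imwrite('pics/'+f,cv2.cvtColor(d['image'],cv2.COLOR_RGB2BGR)); return d
def ray(d,u,v,z):
    V=np.array(d['view']);R=V[:3,:3];c=-R.T@V[:3,3]
    r=R.T@np.array([(u-d['cx'])/d['fx'],(v-d['cy'])/d['fy'],1]); return c+r*(z-c[2])/r[2]
def proj(d,p):
    V=np.array(d['view']);q=V[:3,:3]@np.array(p)+V[:3,3]; return d['fx']*q[0]/q[2]+d['cx'],d['fy']*q[1]/q[2]+d['cy']
E
python3 - <<'E'
from h import *
import pickle
D={n:snap(n,n+'0.png') for n in('top','side')}
pickle.dump(D,open('d0.pkl','wb'))
for n in D: print(n,D[n]['fx'],D[n]['cx'],D[n]['cy'],np.round(D[n]['view'],3).tolist())
print(state())
E
```

```text
pics
top 471.7587566932792 276.6548070949723 216.5636263447793 [[0.012, -1.0, 0.008, 93.909], [-0.995, -0.013, -0.095, 580.923], [0.095, -0.007, -0.995, 1111.262], [0.0, 0.0, 0.0, 1.0]]
side 448.0974153583006 283.7295288829868 206.94903312395488 [[0.95, 0.311, -0.015, -560.52], [0.227, -0.726, -0.649, 22.079], [-0.213, 0.614, -0.76, 1069.192], [0.0, 0.0, 0.0, 1.0]]
{'time': 0.1, 'q': array([ 6.48587317e+01,  3.05624994e+00,  9.24826399e+01,  2.63908066e-04,
        8.45689928e+01, -6.81688510e+00]), 'joint_vel': array([ 0.10319289,  0.03048522, -0.22977462,  0.04221112, -0.10647457,
       -0.00385221]), 'joint_efforts': array([-7.94864854e-05, -3.94905138e+01, -3.71362209e+01, -1.46992825e-04,
        3.93023685e-03,  1.54799949e-05]), 'tool_pos': array([196.2460827 , 592.80846605, 230.17246908]), 'eef_rot': array([[-9.49291537e-01,  3.14396139e-01, -8.04106394e-04],
       [ 3.14397084e-01,  9.49290037e-01, -1.70257676e-03],
       [ 2.28046630e-04, -1.86905041e-03, -9.99998227e-01]]), 'ft_force': array([-0.40649693,  0.41740259, -0.580638  ]), 'wrist_torque': array([ 0.00396075, -0.04377567, -0.00373474]), 'grip_force': 0.0, 'grip_width': 85.59719573709488}
```

View pics/top0.png

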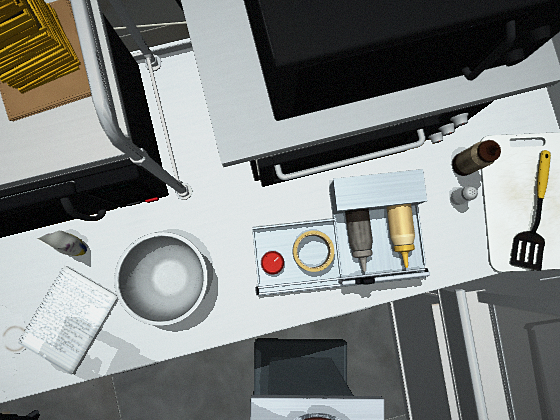

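View pics/side0.png

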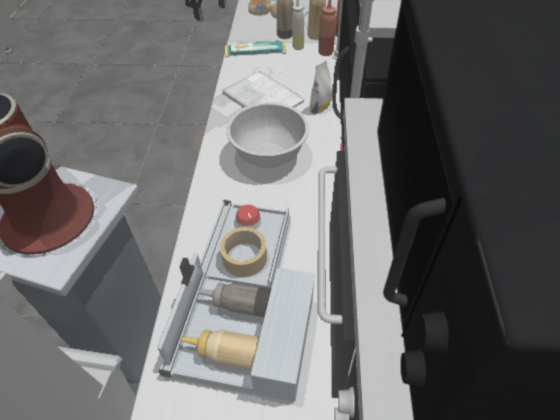

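The top view shows mustard in the right bay (nozzle about (406,268)), the tab near (365,281) and the bowl near (163,278). I'll enlarge the rack for accurate points.

```bash
python3 - <<'E'
from h import *
import pickle
D=pickle.load(open('d0.pkl','rb'))
a=cv2.imread('pics/top0.png')[155:305,240:440]; cv2.imwrite('pics/c.png',cv2.resize(a,None,fx=4,fy=4,interpolation=cv2.INTER_CUBIC))
t=D['top']
for nm,p in dict(base=(0,0,0),tcp=(196,593,230)).items(): print(nm,proj(t,p))
for nm,u,v,z in [('boxL',332,182,104),('boxR',424,171,104),('noz',406,268,60),('tab',365,281,142),('bowlL',115,278,95),('bowlR',211,278,95)]: print(nm,ray(t,u,v,z).round(0))
E
```

```text
base (np.float64(316.52154561841377), np.float64(463.1801670501179))
tcp (np.float64(16.350169589800657), np.float64(404.09913135603614))
boxL [653. -23. 104.]
boxR [ 681. -232.  104.]
noz [ 460. -201.   60.]
tab [432. -89. 142.]
bowlL [431. 461.  95.]
bowlR [433. 247.  95.]
```

View pics/c.png

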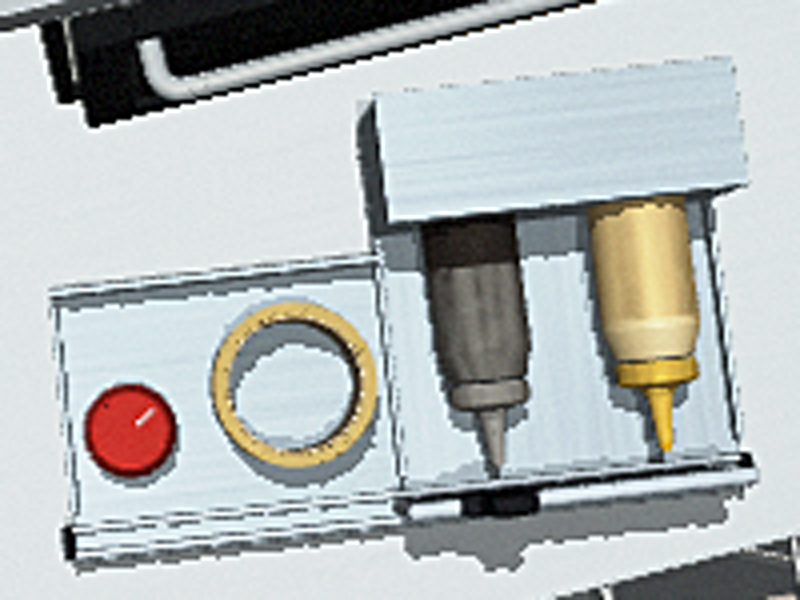

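```bash
cat >> h.py <<'E'
import pickle
from scipy.optimize import least_squares
def T(x,p):
    a=x[2];return np.array([x[0]+np.cos(a)*p[0]-np.sin(a)*p[1],x[1]+np.sin(a)*p[0]+np.cos(a)*p[1],p[2]])
E
python3 - <<'E'
from h import *
t=pickle.load(open('d0.pkl','rb'))['top']
P=[((113,0,104),(378,95)),((113,-203,104),(733,57)),((40,-203,104),(747,187)),((40,0,104),(385,222)),((-103,-150,60),(669,452)),((-104,-50,60),(498,474)),]
W=[np.array(w)/4+[239.6,154.6] for _,w in P]
f=lambda x:np.concatenate([np.array(proj(t,T(x,p)))-w for (p,_),w in zip(P,W)])
r=least_squares(f,[560,-115,0.1],x_scale=[100,100,.1]); x=r.x
print(x,np.degrees(x[2]),f(x).reshape(-1,2).round(1).tolist())
np.save('rack.npy',x)
for g in(0,.015):print('tab',[ (np.array(proj(t,T(x,(-122,-53+g*1000,142))))-[239.6,154.6])*4])
for n,p in dict(tab0=(-122,-53,130),tab190=(-122,137,130),noz=(-103,-150,60),base=(94,-150,60),timer=(0,0,0)).items(): print(n,T(x,p).round(1))
print('timer',ray(t,240+130/4,155+430/4,62))
# bowl rim ellipse: fit bright/gray outline
im=cv2.imread('pics/top0.png'); 
g=cv2.medianBlur(cv2.cvtColor(im,cv2.COLOR_BGR2GRAY),3)[215:340,100:230]
c=cv2.HoughCircles(g,cv2.HOUGH_GRADIENT,1,50,param1=100,param2=20,minRadius=40,maxRadius=52)
print(c)
for a in c[0]: print(ray(t,a[0]+100,a[1]+215,95), )
print(state()['tool_pos'])
E
```

```text
[ 5.47665542e+02 -4.01287393e+01  1.18482896e-01] 6.7885698955753915 [[-0.3, 0.6], [-0.6, 0.8], [0.2, -0.0], [1.7, 0.6], [-0.6, -0.8], [-0.4, -1.2]]
tab [array([535.35815772, 505.39495601])]
tab [array([507.63574706, 508.39911202])]
tab0 [ 432.8 -107.2  130. ]
tab190 [410.3  81.5 130. ]
noz [ 463.1 -201.3   60. ]
base [ 658.7 -178.    60. ]
timer [547.7 -40.1   0. ]
timer [469.33771297 109.79056287  62.        ]
[[[61.5 64.5 43.6]]]
[428.5737817  357.41394173  95.        ]
[196.2460827  592.80846605 230.17246908]
```

Request:
step_arm --increments '[[[0,0,0,0,0,0,-0.84],[0,0,0,0,0,0,-0.84],[0,0,0,0,0,0,-0.83],[0,-0.2,-1,0,0,0,0],[0,-0.2,-1,0,0,0,0],[0,-0.2,-1,0,0,0,0],[0,-0.2,-1,0,0,0,0],[0,-0.2,-1,0,0,0,0]]]'

```text
time: 1.1
tool_pos: [244.0, 446.7, 230.7]
eef_rot: [[-0.993, -0.118, -0.0], [-0.118, 0.993, -0.001], [0.001, -0.001, -1.0]]
ft_force: [-0.0, -0.5, 0.4]
grip_width: 85.2
grip_force: 0.0
```

Request:
step_arm --increments '[[[0,-0.2,-1,0,0,0,0],[0,-0.2,-1,0,0,0,0],[0,-0.2,-1,0,0,0,0],[0,-0.2,-1,0,0,0,0],[0,-0.2,-1,0,0,0,0],[0,-0.2,-1,0,0,0,0],[0,-0.2,-1,0,0,0,0],[0,-0.2,-1,0,0,0,0]]]'

```text
time: 2.1
tool_pos: [319.9, 214.2, 230.9]
eef_rot: [[-0.993, -0.118, -0.0], [-0.118, 0.993, -0.0], [0.0, -0.0, -1.0]]
ft_force: [0.9, 0.4, -0.8]
grip_width: 85.4
grip_force: 0.0
```

Request:
step_arm --increments '[[[0,-0.2,-1,0,0,0,0],[0,-0.2,-1,0,0,0,0],[0,-0.2,-1,0,0,0,0],[0,-0.2,-1,0,0,0,0],[0,-0.2,-1,0,0,0,0],[0,-0.2,-1,0,0,0,0],[0,-0.2,-1,0,0,0,0],[0,0,0,0,0,0,0]]]'

```text
time: 3.1
tool_pos: [386.4, 10.4, 230.8]
eef_rot: [[-0.993, -0.115, -0.001], [-0.115, 0.993, 0.0], [0.001, 0.0, -1.0]]
ft_force: [0.0, 0.9, -0.2]
grip_width: 85.4
grip_force: 0.0
```

```bash
cat >> h.py <<'E'
def rs():
    s=state();x=np.load('rack.npy');c,n=np.cos(x[2]),np.sin(x[2]);Rr=np.array([[c,-n,0],[n,c,0],[0,0,1]])
    print('t',s['time'],'rackpos',(Rr.T@(s['tool_pos']-[x[0],x[1],0])).round(1),'world',s['tool_pos'].round(1),'q',s['q'].round(1),'F',s['ft_force'].round(1),'w',round(s['grip_width'],1),round(s['grip_force'],1))
    print((Rr.T@s['eef_rot']).round(3).tolist())
E
python3 - <<'E'
from h import *
rs(); snap('wrist','w1.png')
E
```

```text
t 3.1 rackpos [-154.2   69.3  230.8] world [386.4  10.4 230.8] q [  -9.5  -32.9  122.    -0.    91.  -106.1] F [ 0.   0.9 -0.2] w 85.4 0.0
[[-1.0, 0.004, -0.001], [0.004, 1.0, 0.0], [0.001, 0.0, -1.0]]
```

View pics/w1.png

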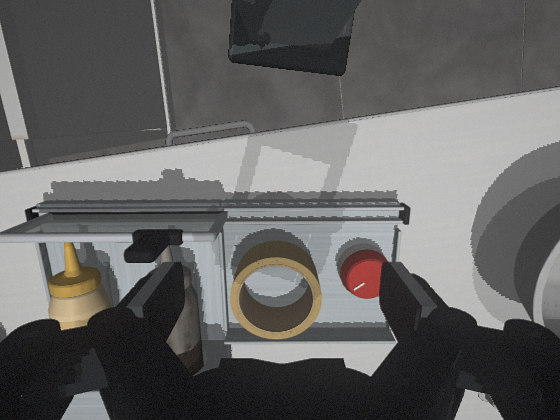

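The wrist view shows the tab top near (150,240), the foot near (165,245) and the mustard nozzle tip near (69,245).

```bash
python3 - <<'E'
from h import *
d=get_image('wrist');x=np.load('rack.npy');c,n=np.cos(x[2]),np.sin(x[2])
for u,v,z in((128,247,142),(165,237,142),(150,242,142),(69,245,60),(362,273,62)):
    p=ray(d,u,v,z)[:2]-x[:2];print(u,v,z,np.round([c*p[0]+n*p[1],-n*p[0]+c*p[1]],1))
for y in(-53,-38):
  for z in (103,142):print(y,z,proj(d,T(x,(-122,y,z))))
E
```

```text
128 247 142 [-130.   -46.7]
165 237 142 [-138.   -17.9]
150 242 142 [-134.   -29.6]
69 245 60 [ -99.2 -147.7]
362 273 62 [-67.9 152.9]
-53 103 (np.float64(141.96709118584712), np.float64(238.67457291025696))
-53 142 (np.float64(121.06646097998737), np.float64(256.8317514618665))
-38 103 (np.float64(159.08559481488072), np.float64(238.62551022826136))
-38 142 (np.float64(140.75025801484867), np.float64(256.7755238868782))
```

Request:
step_arm --increments '[[[0,-0.25,-0.9,0,0,0,0],[0,-0.25,-0.9,0,0,0,0],[0,-0.25,-0.9,0,0,0,0],[0,-0.3,-0.87,0,0,0,0],[0,0,0,1,0,0,0],[0,0,0,1,0,0,0],[0,0,0,1,0,0,0],[0,0,0,0.87,0,0,0]]]'

```text
time: 4.2
tool_pos: [430.0, -89.7, 113.9]
eef_rot: [[-0.993, -0.12, -0.001], [-0.12, 0.993, 0.001], [0.001, 0.001, -1.0]]
ft_force: [-0.6, -0.7, -0.5]
grip_width: 85.2
grip_force: 0.0
```

Request:
step_arm --increments '[[[0,0,0.8,0,0,0,0],[0,0,0.5,0,0,0,0],[0,0,0.8,0,0,0,0],[0,0,0.8,0,0,0,0],[0,0,0.8,0,0,0,0],[0,0,0.8,0,0,0,0],[0,0,0.8,0,0,0,0],[0,0,0.8,0,0,0,0]]]'

```text
time: 5.2
tool_pos: [408.6, 91.9, 115.7]
eef_rot: [[-0.993, -0.119, 0.001], [-0.119, 0.993, -0.001], [-0.001, -0.001, -1.0]]
ft_force: [-0.2, -2.5, -1.1]
grip_width: 85.5
grip_force: 0.9
```

```bash
python3 - <<'E'
from h import *
rs(); snap('wrist','w2.png')
E
```

```text
t 5.2 rackpos [-122.5  147.6  115.7] world [408.6  91.9 115.7] q [  2.5 -21.6 125.5  -0.   76.1 -94.3] F [-0.2 -2.5 -1.1] w 85.5 0.9
[[-1.0, -0.001, 0.001], [-0.001, 1.0, -0.001], [-0.001, -0.001, -1.0]]
```

View pics/w2.png

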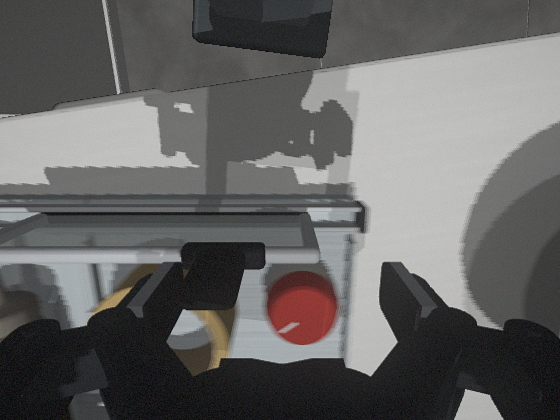

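Request:
step_arm --increments '[[[0,0,-0.1,-1,0,0,0],[0,0,0,-1,0,0,0],[0,-0.4,-1,0,0,0,0],[0,-0.4,-1,0,0,0,0],[0,-0.4,-1,0,0,0,0],[0,-0.4,-1,0,0,0,0],[0,-0.4,-1,0,0,0,0],[0,-0.4,-1,0,0,0,0]]]'

```text
time: 6.25
tool_pos: [502.6, -83.1, 175.9]
eef_rot: [[-0.993, -0.119, 0.001], [-0.119, 0.993, -0.0], [-0.001, -0.0, -1.0]]
ft_force: [0.2, 1.1, 0.3]
grip_width: 85.6
grip_force: 0.0
```

Request:
step_arm --increments '[[[0,-0.4,-1,0,0,0,0],[0,-0.4,-1,0,0,0,0],[0,-0.4,-1,0,0,0,0],[0,-0.1,-0.82,0,0,0,0],[0,0,0,1,0,0,0],[0,0,0,1,0,0,0],[0,0,0,0.5,0,0,0],[0,0,0,0,0,0,0]]]'

```text
time: 7.25
tool_pos: [553.3, -191.2, 99.2]
eef_rot: [[-0.993, -0.118, -0.002], [-0.118, 0.993, 0.001], [0.002, 0.001, -1.0]]
ft_force: [0.0, 0.1, 0.2]
grip_width: 85.3
grip_force: 0.0
```

```bash
python3 - <<'E'
from h import *
rs(); snap('wrist','w3.png')
E
```

```text
t 7.25 rackpos [ -12.2 -150.7   99.2] world [ 553.3 -191.2   99.2] q [ -26.3    4.5  104.     0.    71.6 -123.1] F [0.  0.1 0.2] w 85.3 0.0
[[-1.0, -0.0, -0.002], [-0.0, 1.0, 0.001], [0.002, 0.001, -1.0]]
```

View pics/w3.png

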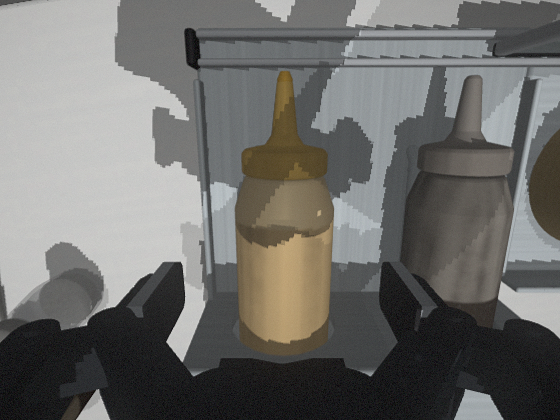

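The bottle (column 284) is centred between the pads (185 and 383). Descending and gripping.

Request:
step_arm --increments '[[[0,0,0,0.9,0,0,0],[0,0,0,0.9,0,0,0],[0,0,0,0.1,0,0,0],[0.9,0,0,0,0,0,0],[0.9,0,0,0,0,0,0],[0.9,0,0,0,0,0,0],[0.9,0,0,0,0,0,0],[0.9,0,0,0,0,0,0]]]'

```text
time: 8.3
tool_pos: [555.5, -189.8, 46.3]
eef_rot: [[-0.993, -0.118, 0.002], [-0.118, 0.993, 0.004], [-0.003, 0.003, -1.0]]
ft_force: [-2.8, 8.9, 7.3]
grip_width: 54.5
grip_force: 64.4
```

Request:
step_arm --increments '[[[0.9,0,0,0,0,0,0],[0.9,0,0,0,0,0,0],[0.9,0,0,0,0,0,0],[0.9,0,0,0,0,0,0]]]'

```text
time: 8.8
tool_pos: [555.5, -189.8, 46.3]
eef_rot: [[-0.993, -0.118, 0.002], [-0.118, 0.993, 0.004], [-0.003, 0.003, -1.0]]
ft_force: [-2.4, 9.4, 8.0]
grip_width: 54.3
grip_force: 64.4
```

Request:
step_arm --increments '[[[0.9,0,0,-0.15,0,0,0],[0.9,0.4,0,0,0,0,0],[0.9,0.4,0,0,0,0,0],[0.9,0.4,0,0,0,0,0]]]'

```text
time: 9.3
tool_pos: [517.2, -196.0, 47.4]
eef_rot: [[-0.993, -0.118, -0.0], [-0.118, 0.993, 0.0], [0.0, 0.0, -1.0]]
ft_force: [0.1, -0.3, -2.6]
grip_width: 54.3
grip_force: 63.8
```

```bash
python3 -c "
from h import *
rs()"
```

```text
t 9.3 rackpos [ -48.7 -151.2   47.4] world [ 517.2 -196.    47.4] q [ -28.5    4.1  110.     0.    65.9 -125.2] F [ 0.1 -0.3 -2.6] w 54.3 63.8
[[-1.0, 0.001, -0.0], [0.001, 1.0, 0.0], [0.0, 0.0, -1.0]]
```

Request:
step_arm --increments '[[[0.9,0.4,0,-0.05,0,0,0],[0.9,0.4,0,-0.05,0,0,0],[0.9,0.25,0,0,0,0,0],[0.9,0,0,0,0,0,0],[0.9,0,0,0,0,0,0],[0.9,0,0,-0.5,0,0,0],[0.9,0,0,-0.8,0,0,0],[0.9,0,0,-0.8,0,0,0]]]'

```text
time: 10.3
tool_pos: [487.6, -199.7, 115.4]
eef_rot: [[-0.993, -0.118, 0.001], [-0.118, 0.993, -0.0], [-0.001, -0.001, -1.0]]
ft_force: [0.3, -0.4, -2.7]
grip_width: 54.6
grip_force: 64.2
```

```bash
python3 -c "
from h import *
rs(); d=snap('side','s4.png'); cv2.imwrite('pics/s4c.png',cv2.resize(cv2.imread('pics/s4.png')[150:400,120:360],None,fx=2.4,fy=2.4))"
```

```text
t 10.3 rackpos [ -78.5 -151.4  115.4] world [ 487.6 -199.7  115.4] q [ -30.4   -4.7  111.5    0.    73.1 -127.2] F [ 0.3 -0.4 -2.7] w 54.6 64.2
[[-1.0, -0.0, 0.001], [-0.0, 1.0, -0.001], [-0.001, -0.001, -1.0]]
```

View pics/s4c.png

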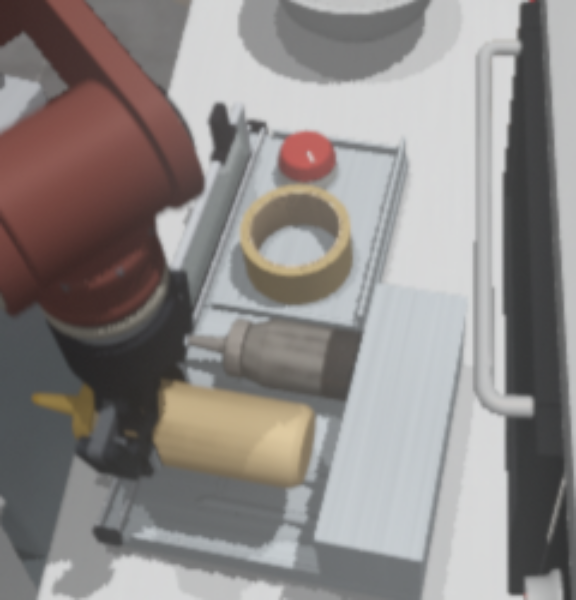

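The bottle is drawn clear and held level; the guard is open (tab at crop (220,130)). Now lift and move to the far side of the tab.

Request:
step_arm --increments '[[[0.9,0,0,-0.9,0,0,0],[0.9,0,0,-0.9,0,0,0],[0.9,0,0,-0.7,0,0,0],[0.9,0.2,1,0,0,0,0],[0.9,0.2,1,0,0,0,0],[0.9,0.2,1,0,0,0,0],[0.9,0.2,1,0,0,0,0],[0.9,0.2,1,0,0,0,0]]]'

```text
time: 11.35
tool_pos: [439.4, -53.3, 189.2]
eef_rot: [[-0.993, -0.118, 0.001], [-0.118, 0.993, -0.0], [-0.001, -0.0, -1.0]]
ft_force: [-0.1, 0.3, -3.1]
grip_width: 54.0
grip_force: 64.5
```

Request:
step_arm --increments '[[[0.9,0.2,1,0,0,0,0],[0.9,0.2,1,0,0,0,0],[0.9,0,1,0,0,0,0],[0.9,0,1,0,0,0,0],[0.9,0,1,0,0,0,0],[0.9,0,1,0,0,0,0],[0.9,0,0.5,0,0,0,0],[0.9,0,0,0,0,0,0]]]'

```text
time: 12.35
tool_pos: [404.6, 138.5, 188.9]
eef_rot: [[-0.993, -0.12, 0.0], [-0.12, 0.993, -0.0], [-0.0, -0.0, -1.0]]
ft_force: [-0.6, -0.3, -2.6]
grip_width: 54.8
grip_force: 64.6
```

```bash
python3 -c "
from h import *
rs()"
```

```text
t 12.35 rackpos [-120.9  194.3  188.9] world [404.6 138.5 188.9] q [  8.9 -24.3 120.3  -0.   84.1 -88. ] F [-0.6 -0.3 -2.6] w 54.8 64.6
[[-1.0, -0.002, 0.0], [-0.002, 1.0, -0.0], [-0.0, -0.0, -1.0]]
```

Request:
step_arm --increments '[[[0.9,0,0,0.8,0,0,0],[0.9,0,0,0.8,0,0,0],[0.9,0,0,0.65,0,0,0],[0.9,0,-0.4,0,0,0,0],[0.9,0,-0.8,0,0,0,0],[0.9,0,-0.8,0,0,0,0],[0.9,0,-0.8,0,0,0,0],[0.9,0,-0.8,0,0,0,0]]]'

```text
time: 13.35
tool_pos: [418.0, 29.1, 122.4]
eef_rot: [[-0.993, -0.117, 0.002], [-0.117, 0.993, 0.0], [-0.002, 0.0, -1.0]]
ft_force: [0.7, 2.5, -4.1]
grip_width: 54.1
grip_force: 68.2
```

Request:
step_arm --increments '[[[0.9,0,-0.8,0,0,0,0],[0.9,0,-0.7,0,0,0,0],[0.9,0,-0.3,0,0,0,0],[0.9,0,-0.2,0,0,0,0],[0.9,0,-0.1,0,0,0,0],[0.9,0,0,0,0,0,0]]]'

```text
time: 14.1
tool_pos: [424.8, -31.9, 121.3]
eef_rot: [[-0.993, -0.118, -0.0], [-0.118, 0.993, -0.0], [0.0, -0.0, -1.0]]
ft_force: [-0.7, -0.8, -3.4]
grip_width: 54.4
grip_force: 66.8
```

```bash
python3 -c "
from h import *
rs(); snap('wrist','w5.png')"
```

```text
t 14.1 rackpos [-121.    22.7  121.3] world [424.8 -31.9 121.3] q [ -14.3  -20.7  124.3   -0.    76.4 -111.1] F [-0.7 -0.8 -3.4] w 54.4 66.8
[[-1.0, -0.0, -0.0], [-0.0, 1.0, -0.0], [0.0, -0.0, -1.0]]
```

View pics/w5.png

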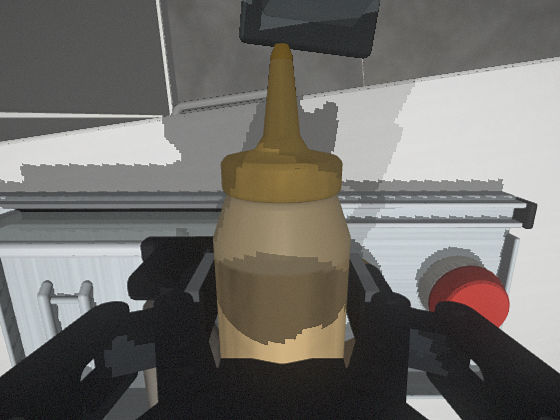

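The tab (cols 145–215, rows 237–300) is riding on the right finger. I'll push on gently until the stop shows in the force.

Request:
step_arm --increments '[[[0.9,0,-0.3,0,0,0,0],[0.9,0,-0.2,0,0,0,0],[0.9,0,-0.1,0,0,0,0],[0.9,0,0,0,0,0,0]]]'

```text
time: 14.65
tool_pos: [427.0, -50.2, 121.2]
eef_rot: [[-0.993, -0.117, -0.0], [-0.117, 0.993, -0.001], [0.0, -0.001, -1.0]]
ft_force: [0.1, 0.5, -3.4]
grip_width: 54.1
grip_force: 66.8
```

Request:
step_arm --increments '[[[0.9,0,-0.1,0,0,0,0],[0.9,0,-0.05,0,0,0,0],[0.9,0,-0.05,0,0,0,0],[0.9,0,0,0,0,0,0]]]'

```text
time: 15.15
tool_pos: [427.5, -54.2, 121.3]
eef_rot: [[-0.993, -0.118, -0.001], [-0.118, 0.993, 0.004], [0.0, 0.004, -1.0]]
ft_force: [-2.3, 7.2, -0.4]
grip_width: 54.3
grip_force: 72.7
```

Request:
step_arm --increments '[[[0.9,0,-0.05,0,0,0,0],[0.9,0,0,0,0,0,0],[0.9,0,0,0,0,0,0],[0.9,0,0.3,0,0,0,0],[0.9,0,0.3,-0.5,0,0,0],[0.9,0,0,-1,0,0,0],[0.9,0,0,-1,0,0,0],[0.9,0,0,0,0,0,0]]]'

```text
time: 16.15
tool_pos: [427.8, -39.7, 200.2]
eef_rot: [[-0.993, -0.118, 0.008], [-0.118, 0.993, -0.002], [-0.007, -0.003, -1.0]]
ft_force: [-0.2, -0.7, -3.1]
grip_width: 54.0
grip_force: 66.8
```

```bash
python3 -c "
from h import *
rs(); d=snap('side','s6.png'); cv2.imwrite('pics/s6c.png',cv2.resize(cv2.imread('pics/s6.png')[100:400,80:380],None,fx=2,fy=2))
d=snap('wrist','w6.png')"
```

```text
t 16.15 rackpos [-118.9   14.6  200.2] world [427.8 -39.7 200.2] q [ -15.2  -24.8  119.5   -0.    84.9 -112. ] F [-0.2 -0.7 -3.1] w 54.0 66.8
[[-1.0, 0.0, 0.007], [0.0, 1.0, -0.003], [-0.007, -0.003, -1.0]]
```

View pics/s6c.png

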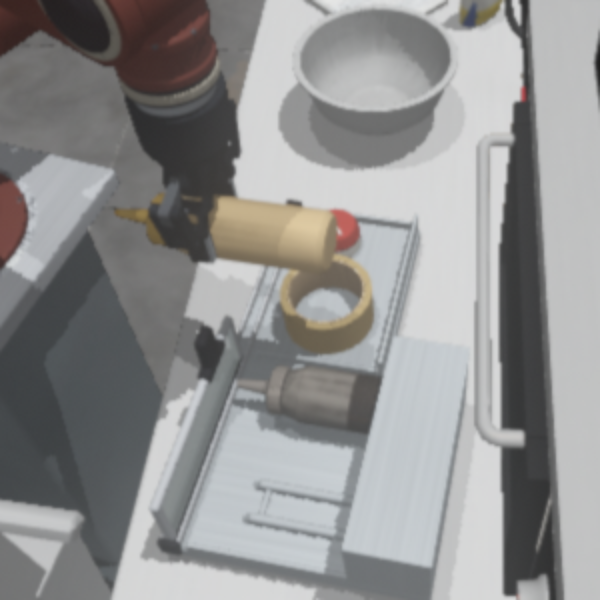

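The guard is shut (tab at (208,350), right end at the stop), pepper in place, bottle held. Now carry it to the bowl.

Request:
step_arm --increments '[[[0.9,-0.3,1,-0.6,0,0,0],[0.9,-0.3,1,-0.6,0,0,0],[0.9,-0.3,1,-0.6,0,0,0],[0.9,-0.3,1,-0.6,0,0,0],[0.9,-0.3,1,0,0,0,0],[0.9,-0.3,1,0,0,0,0],[0.9,-0.3,1,0,0,0,0],[0.9,-0.3,1,0,0,0,0]]]'

```text
time: 17.25
tool_pos: [468.1, 208.3, 265.7]
eef_rot: [[-0.993, -0.118, -0.004], [-0.118, 0.993, -0.001], [0.004, -0.001, -1.0]]
ft_force: [0.2, -0.2, -2.2]
grip_width: 54.4
grip_force: 66.9
```

Request:
step_arm --increments '[[[0.9,-0.35,1,0,0,0,0],[0.9,-0.35,1,0,0,0,0],[0.9,-0.35,1,0,0,0,0],[0.9,-0.35,1,0,0,0,0],[0.9,-0.35,0.8,0,0,0,0],[0.9,0,0.3,0,0,0,0],[0.9,0,0,0,0,-0.3,0],[0.9,0,0,0,0,-0.7,0]]]'

```text
time: 18.25
tool_pos: [503.2, 364.9, 266.5]
eef_rot: [[-0.978, -0.117, 0.173], [-0.115, 0.993, 0.019], [-0.174, -0.001, -0.985]]
ft_force: [0.7, -0.1, -3.6]
grip_width: 54.1
grip_force: 66.9
```

Request:
step_arm --increments '[[[0.9,0,0,0,0,-0.7,0],[0.9,0,0,0,0,-0.7,0],[0.9,0,0,0,0,-0.7,0],[0.9,0,0,0,0,-0.7,0],[0.9,0,0,0,0,-0.5,0],[0.9,0,0,0,0,-0.2,0],[0.9,0,0,0,0,0,0],[0.9,0,0,0,0,0,0]]]'

```text
time: 19.25
tool_pos: [502.9, 365.2, 267.7]
eef_rot: [[-0.703, -0.117, 0.701], [-0.083, 0.993, 0.083], [-0.706, -0.0, -0.708]]
ft_force: [0.6, 0.4, -3.1]
grip_width: 54.3
grip_force: 67.0
```

```bash
python3 -c "
from h import *
rs(); d=snap('side','s7.png');s=state();print(s['tool_pos']+s['eef_rot']@[92.5,0,-13.7])
d=snap('top','t7.png')
cv2.imwrite('pics/j7.png',np.hstack([cv2.imread('pics/s7.png')[40:300,120:430],cv2.imread('pics/t7.png')[130:390,60:370]]))"
```

```text
t 19.25 rackpos [  3.4 407.8 267.7] world [502.9 365.2 267.7] q [ 38.8 -18.9 116.5 -31.1  46.6 -43.6] F [ 0.6  0.4 -3.1] w 54.3 67.0
[[-0.708, 0.001, 0.706], [0.0, 1.0, -0.001], [-0.706, -0.0, -0.708]]
[428.50267473 356.54131265 212.46640977]
```

View pics/j7.png

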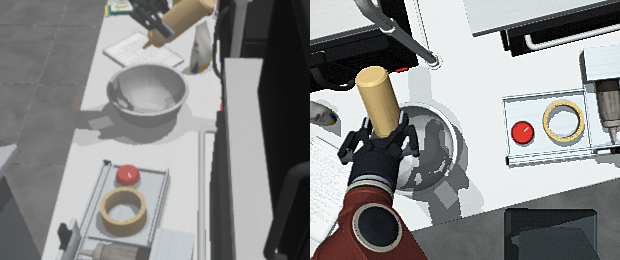

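Request:
step_arm --increments '[[[0.9,0.35,0,0.35,0,0,0],[0.9,0.35,0,0.35,0,0,0],[0.9,0.35,0,0.35,0,0,0],[0.9,0.25,0,0.25,0,0,0],[0.9,0,0,0,0,0,0],[0.9,0,0,0,0,0,0],[0.9,0,0,0,0,0,0],[0.9,0,0,0,0,0,0]]]'

```text
time: 20.35
tool_pos: [503.2, 365.9, 213.9]
eef_rot: [[-0.701, -0.118, 0.703], [-0.083, 0.993, 0.084], [-0.708, 0.001, -0.706]]
ft_force: [1.2, 0.5, -3.8]
grip_width: 54.5
grip_force: 67.0
```

```bash
python3 -c "
from h import *
rs(); s=state();f=lambda p:s['tool_pos']+s['eef_rot']@p
print(f([92.5,0,-13.7]))
d=snap('side','s8.png');t=snap('top','t8.png')
for i,(n,q) in enumerate((('s8',d),('t8',t))):
  im=cv2.imread('pics/'+n+'.png')
  for p in(f([92.5,0,-13.7]),f([-104.5,0,-13.7]),[430,356,95]): cv2.circle(im,tuple(int(round(a)) for a in proj(q,p)),2,(255,0,255),-1)
  cv2.imwrite('pics/%d.png'%i,cv2.resize(im[60:260,200:400] if i==0 else im[180:380,80:280],None,fx=2,fy=2))
cv2.imwrite('pics/j8.png',np.hstack([cv2.imread('pics/0.png'),cv2.imread('pics/1.png')]))"
```

```text
t 20.35 rackpos [  3.9 408.4 213.9] world [503.2 365.9 213.9] q [ 38.9 -15.8 119.5 -34.6  41.4 -38.8] F [ 1.2  0.5 -3.8] w 54.5 67.0
[[-0.706, 0.0, 0.708], [0.001, 1.0, 0.0], [-0.708, 0.001, -0.706]]
[428.71132521 357.07847571 158.1354857 ]
```

View pics/j8.png

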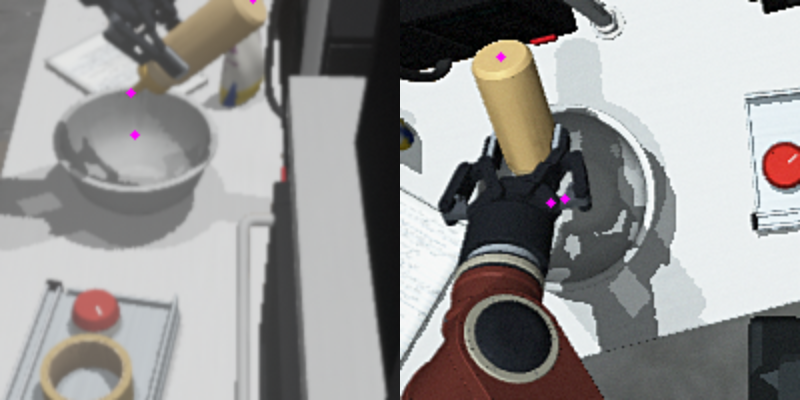

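The marks match: the nozzle tip (130,93) is over the middle of the bowl (135,134), and the base mark sits on the bottle's base in both views. Handing in.

```bash
python3 -c "
from station import *
print(sign_off())"
```

```text
the job is handed in; nothing more can be done
None
```

The job is handed in (no verdict came back): the guard was pushed shut to its stop, and the mustard bottle is still held, nozzle down at about 45°, near the bowl's centre and about 63 mm above the rim.

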